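True a drip stand's loose post under load with a square

TASK

The clamp of this drip stand is slack, so its post leans. Hang the bottle basket by its bail on the stand's hook, keeping the bottle upright, so that the post carries its load; then set the steel square on the foot plate and push it into the corner between plate and post, on the side to which the post leans, until its base lies flat on the plate and its upright edge lies flat along the post, now upright. Finish while still holding the square firmly pressed into that corner, so that I can tighten the clamp, and leave the other things on the worktop where they are.

Things in the scene. Friction and masses are not known exactly. Their poses are not given: they have to be found in the camera images.
- drip_stand: Foot of the bench-top drip stand, fixed: grey plate 190 (x) x 250 (y) mm, top 14 mm above the worktop. Origin on the worktop under its middle. The post stands at x +35, y +80 mm in a dark clevis 30 mm high (ears beside it in x, wall behind it at +y; the plate before its -y face is bare). A black star knob, the slack clamp, sits on the clevis's +x side; leave it.
- post (a joint): Lean of the post, rad: 0 = upright, positive = top toward the plate's -y, over the bare plate; range -0.06 to 0.095. The pivot runs along the plate's x, 20 mm above the plate top. Slack, friction about 0.03 N m: with the basket on the hook it sags to the stop at 0.095 (hook moves 2 to 10 mm to -y); about 1 N at the square's tip brings it upright, and it falls back if let go.
- corner (a point): The corner the square goes into: on the plate top, at the middle of the -y face of the upright post. Axes those of the foot plate; the square is pushed in along +y, its own x along this y.
- post_face (a point): Middle of the width of the post's -y face, 60 mm above the pivot; axes go with the post (z along it). The post is a square aluminium tube 24 x 24 mm, reaching 226 mm above the pivot (260 mm above the worktop).
- hook_seat (a point): Where the middle of the bail's bar rests when hung, in the U of the hook (8 mm steel rod) at the post's top, toward the plate's -x: 78 mm from the post axis, 12 mm to its -y, about 231 mm above the worktop. The rod runs along the plate's x; the U is 28 mm wide inside; its front end, a black ball, rises 20 mm above this point, 21 mm to -x of it, the rod 12 mm below. Axes go with the post.
- basket: Steel wire basket, 57 mm across, with a white infusion bottle (blue label) fixed in it, 360 g. Origin under its middle, z up. Rigid bail: two flat upright legs 14 mm wide (x), 3 mm thick, at y = +-30 mm (63 mm overall), free from 80 to 174 mm height, joined by a 7 mm round bar along y. Bottle top at 118 mm. Pinch both legs from above; hang it with y along the plate's y, either way round.
- bail_top (a point): Centre of the bail's bar at its peak, 180 mm above the basket's underside; gripping with the fingertips about 25 mm below it leaves the bar free for the hook.
- square: Steel L-square standing on its long leg, 280 g. Origin at its outer corner (heel) on the underside, mid-thickness. +x is the way it is pushed into the corner; the long leg runs 150 mm to -x, 36 mm high; the upright leg rises 100 mm, outer edge at x = 0, 24 mm wide in x. Foot flange 30 mm wide (y), 6 mm high; above it the legs are 12 mm thick (y).
- square_grip (a point): Where to hold the square: on the long leg between blue scales, 108 mm behind the heel, 24 mm above the underside, from above across the 12 mm thickness. Held here, a gripper stays clear of the post and the hanging basket.
- square_tip (a point): Top of the square's upright outer edge, 100 mm above the heel.
- square_tail (a point): Rear end of the long leg's underside, 150 mm behind the heel.
- specimen_cup: Bystander: specimen jar with yellow lid, 60 mm across, 68 mm high; origin under its middle.
- reagent_bottle: Bystander: small brown bottle with grey cap, 34 mm across, 82 mm high; origin under its middle.
- timer: Bystander: flat white timer, 64 x 68 x 18 mm; origin under its middle.
Not all that is in view belongs to the job. What is shaped like the basket but black or purple is not meant.

How it is judged (in metres and radians):
On the way:
1. the basket hangs by its bail on the hook, let go, and the post leans under its load (distance between bail_top and hook_seat below 0.015 m and angle between basket's own z axis and vertical below 0.25 rad and contact force between basket and the arm below 0.1 N and contact force between basket and the fingers below 0.1 N and linear speed of basket below 0.15 m/s and value of joint post above 0.04 rad), for 0.2 s.
At the end, for the whole second after the job is handed in: Basket hangs on the hook (swing under 0.15 m/s), not touched, bar within 15 mm of the seat; post upright within 0.01 rad; square flat on the plate (2 mm) and along the middle of the post (2 mm, 12 mm sideways, 0.07 rad), pressed on the stand (1 N) and its post (2 N), gripped by the fingers, at rest (distance between bail_top and hook_seat below 0.015 m and angle between basket's own z axis and vertical below 0.25 rad and contact force between basket and the arm below 0.1 N and contact force between basket and the fingers below 0.1 N and linear speed of basket below 0.15 m/s and value of joint post between -0.01 and 0.01 rad and z of each of square, square_tail in the frame of corner below 0.002 m and y of each of square, square_tip in the frame of post_face above -0.002 m and x of square in the frame of post_face between -0.012 and 0.012 m and angle between the x axis of square and the y axis of corner, either way round below 0.07 rad and angle between square's own z axis and vertical below 0.03 rad and contact force between square and drip_stand above 1 N and contact force between square and post above 2 N and contact force between the fingers and square above 2 N and linear speed of square below 0.01 m/s); the arm keeps its last pose, push and grip.
It fails at once if the bottle is tipped (angle between basket's own z axis and vertical above 0.7 rad).
It fails at once if a bystander is disturbed (distance of any of specimen_cup, reagent_bottle, timer from where it was at the start of the episode above 0.02 m).
It also fails if it takes over 67 s, if anything falls off the work surface, if the arm or the gripper's body presses on something with over 40 N, if the wrist force passes 120 N, or if a joint passes its speed limit or range.

ROBOT

A 6-joint arm with a two-finger parallel gripper is mounted at the origin on a cart in front of the work surface, level with it; the furniture and walls round the work are solid. World frame = base frame: x ahead of the robot, y to its left, z up, the work surface at z = 0. Lengths are in mm, angles in rad, forces in N, time in s.
With the tool pointing down it reaches from about 400 to 825 mm from the base axis. Payload 7 kg.
Tool frame: the origin (TCP) lies at the very end of the fingers, on their centre line; the grasp point (between the pads) lies 19 mm behind it; z points along the fingers, y is the line along which they close (so a half turn about z gives the same grasp; the last joint's range is limited). The gripper opens to 88 mm and grips with 3 to 60 N. Pads are 19 mm wide; open, the fingers measure 130 mm over their backs; the gripper's body (78 mm by 193 mm) begins 47 mm behind the grasp point.
Start: joints at [-0.912, 0.359, 0.012, 0, -1.224, -0.288], TCP at [244.566, -629.113, 226.561] pointing down, gripper open.
Joint ranges: [-3.07, 3.07], [-1.43, 2.12], [-1.02, 1.25], [-3.03, 1.67], [-3.05, -0], [-3.03, 3.03]. Speed limits (rad/s): [2.39, 2.39, 3.01, 3.14, 3.14, 3.14].

INTERFACE

Orientations are given as a unit quaternion [x, y, z, w].
In Python, from plant import bot gives the robot as it stands. Calls block until the motion is done:
- bot.move_ptp(position, orientation): joint-space move of the TCP to a pose.
- bot.line_to(position, velocity=150, ori=None): straight line of the TCP; ori=None keeps the orientation; velocity is the mean speed in mm/s.
- bot.move_joints(angles): joint-space move.
- bot.move_gripper(opening, force=None): finger opening in mm; force is the grip in N (None keeps the last); returns when the fingers have stopped.
- bot.pause(seconds).
- bot.solve_ik(position, orientation): joint angles nearest the present ones, or None.
- bot.read_state(): the state.
- bot.camera(name): name is "scene" or "top" or "wrist"; returns the picture (420x560x3 uint8, red, green, blue); there is no depth.
- bot.get_calibration(name): a dict with "fx", "fy", "cx", "cy" (pixels), "view" (4x4, takes a point from world to camera coordinates); the wrist camera has in their place "T_tool_cam" (4x4, takes a point from camera to tool coordinates, whose origin is the TCP and whose axes are the flange's). Camera axes: x right, y up, looking along -z (the intrinsics and any distortion apply to the point x, -y, -z); pixel columns grow to the right and rows downward; lengths in mm; the calibration is good to about 2 mm. The wrist camera is an equidistant fisheye: a pixel r from the principal point sees the ray r / f radians off the axis. A picture is of the moment at which its call begins: read the wrist's pose just before it. get_calibration takes no time and is no camera call.
A pose or a line that the arm cannot do raises bot.Unreachable and nothing moves.
- bot.close_job(): hands the job in; it is judged then, once.
The state is a dict: "t": time; "joint_pos": joint angles; "qvel": joint speeds; "tau": joint torques, N m; "tcp_pos": TCP position; "eef_rot": TCP orientation; "contact_force": force on the tool from outside, world axes, zero at the start; "moment": the same for the moment, N m; "width": finger opening in mm; "finger_force": force on a finger pad.
Only numpy, scipy, OpenCV 4.12 (cv2) and the standard library are available. Lean on these libraries where they do the work, as an engineer would, in place of code of your own. Each camera call takes 0.05 s, during which the arm holds its last target. There are 200 camera calls.

## Working session

There is one attempt and no reset: what is moved stays moved. The work goes in short steps, each a Python script; the robot and the scene stay as the last script left them, time stands still between calls to the robot, and variables do not carry over. Pictures are saved under pics/ and viewed, at most 14 in all, crops included, and the job is handed in when it is done.

```bash
ls; mkdir -p pics; python3 - <<'E'
from plant import bot
import cv2, json
import numpy as np
for n in ("scene","top"):
    im=bot.camera(n); cv2.imwrite(f"pics/{n}0.png",cv2.resize(im[:,:,::-1],(800,600),interpolation=cv2.INTER_CUBIC))
    np.save(f"pics/{n}0.npy",im)
    c=bot.get_calibration(n); print(n,{k:(np.round(v,4).tolist()) for k,v in c.items()})
print(bot.get_calibration("wrist")); print(bot.read_state())
E
```

```text
pics
scene {'fx': 529.9075, 'fy': 529.9075, 'cx': 287.5589, 'cy': 208.56, 'view': [[-0.5342, -0.8453, -0.0059, 302.9548], [0.5511, -0.3536, 0.7558, -414.3119], [-0.641, 0.4005, 0.6547, -1375.0959], [0.0, 0.0, 0.0, 1.0]]}
top {'fx': 399.0194, 'fy': 399.0194, 'cx': 281.2023, 'cy': 216.1192, 'view': [[0.0246, -0.9997, 0.0028, -2.3712], [0.9972, 0.0247, 0.0703, -563.2111], [-0.0703, 0.001, 0.9975, -1502.9636], [0.0, 0.0, 0.0, 1.0]]}
{'fx': 325.19226210127806, 'fy': 325.19226210127806, 'cx': 273.953249471865, 'cy': 210.60617257237416, 'T_tool_cam': array([[ 9.96457024e-05,  9.52084446e-01,  3.05835247e-01,
         8.45001309e+01],
       [ 9.99999984e-01, -4.96506546e-05, -1.71249342e-04,
         6.89479812e-01],
       [-1.47858915e-04,  3.05835259e-01, -9.52084435e-01,
        -1.56484350e+02],
       [ 0.00000000e+00,  0.00000000e+00,  0.00000000e+00,
         1.00000000e+00]])}
{'t': 0.1, 'joint_pos': array([-9.11916107e-01,  3.59300632e-01,  1.11630565e-02, -3.04134705e-04,
       -1.22411825e+00, -2.88062945e-01]), 'qvel': array([-0.00136883, -0.00345141,  0.00294724,  0.00127639,  0.00116421,
        0.00013566]), 'tau': array([-8.31576199e-04, -5.84162486e+01,  2.93752795e+01,  7.01555282e+00,
        1.01369881e-02, -4.82699227e-05]), 'tcp_pos': array([ 244.3951012 , -628.73200299,  225.7321167 ]), 'eef_rot': array([-1.84297246e-01,  9.82870272e-01,  7.14668006e-04, -2.05497413e-04]), 'contact_force': array([ 0.20200335, -0.22103241, -0.73714164]), 'moment': array([-0.06929692, -0.01336026,  0.00610558]), 'finger_force': 0.0, 'width': 87.708911922273}
```

View pics/scene0.png

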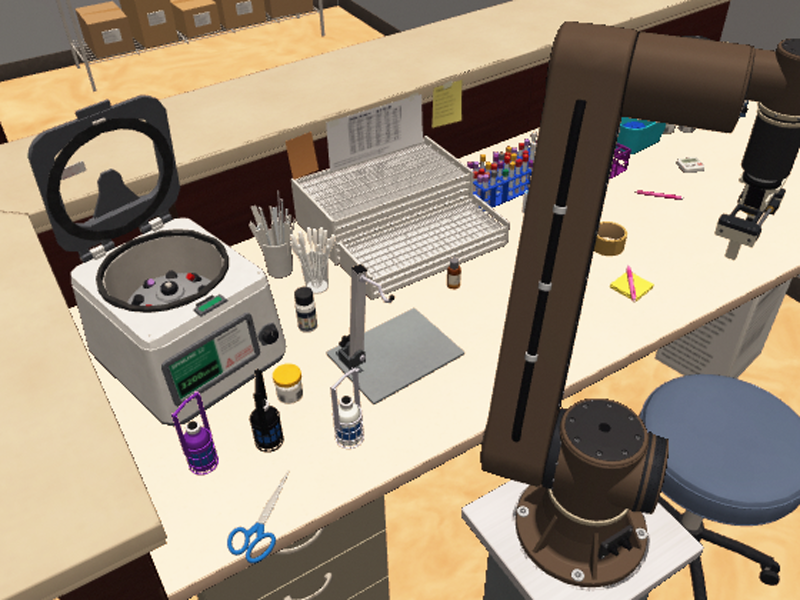

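View pics/top0.png

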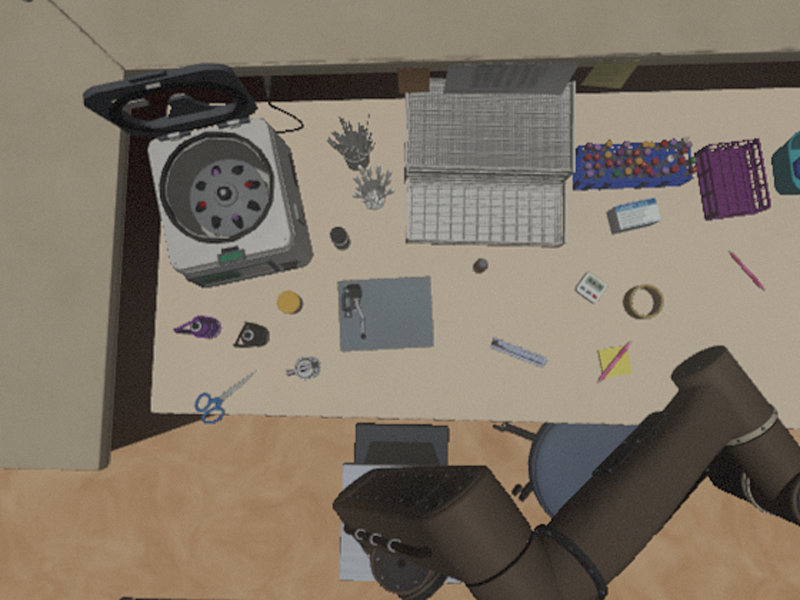

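The scene view shows the stand at about (395,350), the white basket at (348,425), the yellow-lid cup at (288,383) and the brown bottle at (454,275). In the top view, the plate corners are (337,280), (431,276), (434,348) and (341,351), the basket is at (305,368), the square at (520,352) and the timer at (590,287).

```bash
cat > h.py <<'E'
import numpy as np, cv2
from scipy.spatial.transform import Rotation as R
def ray(c,u,v):
    d=np.array([(u-c["cx"])/c["fx"],-(v-c["cy"])/c["fy"],-1.]); V=c["view"]; Rm=V[:3,:3]
    return -Rm.T@V[:3,3], Rm.T@d
def at(c,u,v,z):
    o,d=ray(c,u,v); return o+d*(z-o[2])/d[2]
def proj(c,p):
    q=c["view"][:3,:3]@np.asarray(p,float)+c["view"][:3,3]; return np.array([c["cx"]-c["fx"]*q[0]/q[2], c["cy"]+c["fy"]*q[1]/q[2]])
def wray(c,st,u,v):
    T=np.eye(4);T[:3,:3]=R.from_quat(st["eef_rot"]).as_matrix();T[:3,3]=st["tcp_pos"];T=T@c["T_tool_cam"]
    x,y=u-c["cx"],v-c["cy"];r=np.hypot(x,y);a=r/c["fx"]
    d=np.array([np.sin(a)*x/r,-np.sin(a)*y/r,-np.cos(a)]); return T[:3,3],T[:3,:3]@d
def wat(c,st,u,v,z):
    o,d=wray(c,st,u,v); return o+d*(z-o[2])/d[2]
def wproj(c,st,p):
    T=np.eye(4);T[:3,:3]=R.from_quat(st["eef_rot"]).as_matrix();T[:3,3]=st["tcp_pos"];T=np.linalg.inv(T@c["T_tool_cam"])
    q=T[:3,:3]@np.asarray(p,float)+T[:3,3]; a=np.arctan2(np.hypot(q[0],q[1]),-q[2]);n=np.hypot(q[0],q[1])
    return np.array([c["cx"]+c["fx"]*a*q[0]/n, c["cy"]-c["fx"]*a*q[1]/n])
def down(yaw): # tool z down, tool y axis at angle yaw from world y... tool x = (cos,sin)
    x=np.array([np.cos(yaw),np.sin(yaw),0]);z=np.array([0,0,-1.]);return R.from_matrix(np.c_[x,np.cross(z,x),z]).as_quat()
E
python3 - <<'E'
from h import *; from plant import bot
np.set_printoptions(precision=1,suppress=True)
t=bot.get_calibration("top"); s=bot.get_calibration("scene"); k=.7
for n,u,v,z in [("c1",337,280,14),("c2",431,276,14),("c3",434,348,14),("c4",341,351,14),("sqL",491,341,20),("sqR",547,359,20),("cup",289,302,68),("rb",480,265,82),("timer",590,287,18),("bas",305,368,118)]:
    print(n,at(t,u*k,v*k,z))
print("scene bas base",at(s,348*k,446*k,0), at(s,347*k,397*k,118))
it=np.load("pics/top0.npy"); iS=np.load("pics/scene0.npy")
def crop(im,u,v,w,h,f): return cv2.resize(im[v:v+h,u:u+w],(w*f,h*f),interpolation=cv2.INTER_CUBIC)
a=crop(it,195,230,80,60,5); b=crop(it,335,225,80,60,5); c=crop(iS,210,170,80,60,5);d=crop(iS,215,255,80,60,5)
cv2.imwrite("pics/m1.png",np.vstack([np.hstack([a,b]),np.hstack([c,d])])[:,:,::-1])
E
```

```text
c1 [636.7 187.5  14. ]
c2 [653.8 -65.1  14. ]
c3 [460.6 -77.2  14. ]
c4 [446.6 170.6  14. ]
sqL [ 482.9 -228.2   20. ]
sqR [ 438.8 -377.6   20. ]
cup [570.  303.6  68. ]
rb [ 676.7 -187.3   82. ]
timer [ 634.2 -492.3   18. ]
bas [403.  247.7 118. ]
scene bas base [383.8 264.5   0. ] [403.2 248.  118. ]
```

View pics/m1.png

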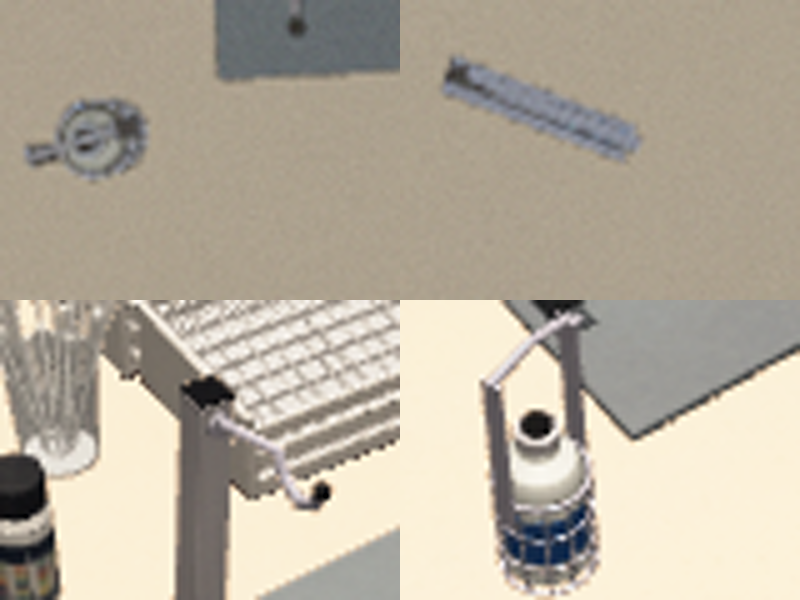

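The montage shows these points in full-frame pixels. In the top view, the hook ball is at (254.4,235.4) and the bail legs are at about (200,261) and (222,254). The square's dark, upright heel end is on the left. In the scene view, the bail bar ends are at (233,272) and (251,258.6), the ball at (274,208.4) and the post cap at (251.6,188). Next I triangulate these and move to look at the basket from close up.

```bash
python3 - <<'E'
from h import *; from plant import bot
np.set_printoptions(precision=1,suppress=True)
t=bot.get_calibration("top"); s=bot.get_calibration("scene")
print("bail",at(s,233,272,177),at(s,251,258.6,177))
print("ball scene z251",at(s,274,208.4,251),"top",at(t,254.4,235.4,251))
print("cap scene z260",at(s,251.6,188,260))
c=np.array([549.4,54]);th=.065;M=np.array([[np.cos(th),-np.sin(th)],[np.sin(th),np.cos(th)]])
P=lambda x,y:c+M@[x,y]
print("ball model upright",P(35-99,68),"post",P(35,80),"seat",P(-43,68))
for p in [(449,170),]: pass
# bail yaw -> ik
a=at(s,233,272,177)[:2];b=at(s,251,258.6,177)[:2];d=a-b;ang=np.arctan2(d[1],d[0]);m=(a+b)/2;print("mid",m,"len",np.hypot(*d),"ang",ang)
for yaw in (ang-np.pi/2,ang+np.pi/2):
    print(yaw,bot.solve_ik([*m,155],down(yaw)),bot.solve_ik([*m,300],down(yaw)))
for yaw in (th,th+np.pi): print("seat",yaw,bot.solve_ik([*P(-43,66),206],down(yaw)))
for yaw in (th+np.pi/2,th-np.pi/2): print("sq place",yaw,bot.solve_ik([*P(35,-40),19],down(yaw)))
for yaw in (1.28,1.28+np.pi): print("sq pick",yaw,bot.solve_ik([450,-331,5],down(yaw)))
E
```

```text
bail [387.2 282.2 177. ] [404.1 218.5 177. ]
ball scene z251 [473.7 101.8 251. ] top [482.4  96.6 251. ]
cap scene z260 [576.5 114.9 260. ]
ball model upright [481.1 117.7] post [579.1 136.1] seat [502.1 119.1]
mid [395.7 250.4] len 65.92160337491221 ang 1.8295401002570042
0.25874377346210764 [ 1.   0.1 -0.5  0.  -1.   0.8] [ 1.  -0.  -0.3  0.  -1.3  0.8]
3.4003364270519008 [ 1.   0.1 -0.5  0.  -1.  -2.3] [ 1.  -0.  -0.3  0.  -1.3 -2.3]
seat 0.065 [ 0.6  0.1 -0.4  0.  -1.1  1. ]
seat 3.206592653589793 [ 0.6  0.1 -0.4  0.  -1.1 -2.1]
sq place 1.6357963267948965 [ 0.4  0.4 -0.4  0.  -0.7  2.8]
sq place -1.5057963267948966 [ 0.4  0.4 -0.4  0.  -0.7 -0.3]
sq pick 1.28 None
sq pick 4.421592653589793 [-0.3  0.4 -0.5  0.  -0.7 -0. ]
```

```bash
python3 - <<'E'
from h import *; from plant import bot
import pickle
t0=bot.read_state()["t"]
bot.move_ptp([450,-331,250],down(1.28+np.pi)); s1=bot.read_state(); i1=bot.camera("wrist")
bot.move_ptp([450,-100,360],down(-1.2))
bot.move_ptp([396,249,300],down(.259)); bot.pause(.3); s2=bot.read_state(); i2=bot.camera("wrist")
bot.move_ptp([396,249,225],down(.259)); bot.pause(.3); s3=bot.read_state(); i3=bot.camera("wrist")
pickle.dump((s1,i1,s2,i2,s3,i3),open("pics/w.pkl","wb")); print(t0,bot.read_state()["t"],s3["tcp_pos"])
cv2.imwrite("pics/w1.png",np.hstack([cv2.resize(i,(400,300),interpolation=cv2.INTER_AREA) for i in (i1,i2)])[:,:,::-1])
cv2.imwrite("pics/w3.png",cv2.resize(i3,(800,600),interpolation=cv2.INTER_CUBIC)[:,:,::-1])
E
```

```text
0.1 4.95 [396.53090867 249.64020906 226.44244553]
```

View pics/w3.png

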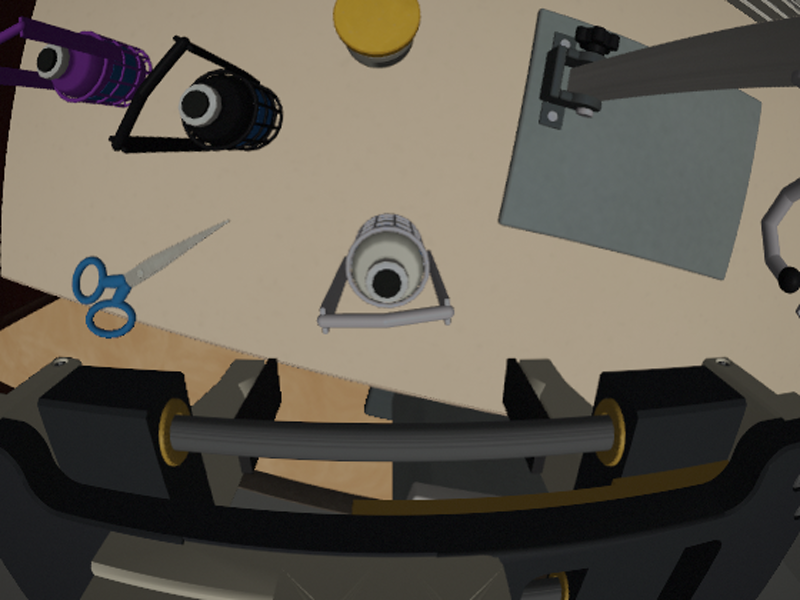

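View pics/w1.png

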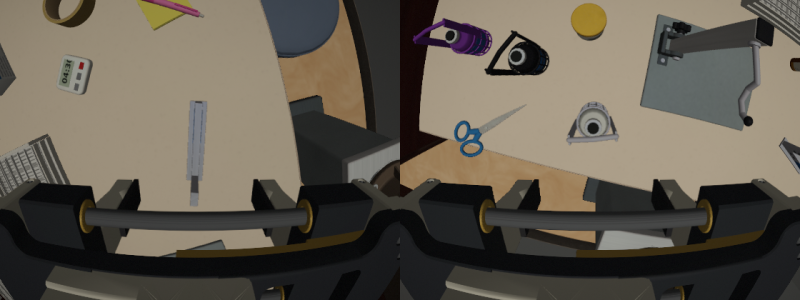

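In w3 (800-scale), the bail bar ends are at (323,321) and (447,315) and the bottle cap is at (386,283). In w1, right half, the ball is at (347,122) and the post cap at (365,30). In the left half, the square's tail is at (198,100) and its upright at (194,180–205).

```bash
python3 - <<'E'
from h import *; from plant import bot
import pickle
np.set_printoptions(precision=1,suppress=True)
s1,i1,s2,i2,s3,i3=pickle.load(open("pics/w.pkl","rb")); c=bot.get_calibration("wrist")
W=lambda s,u,v,z,k:wat(c,s,u*k,v*k,z)
a=W(s3,323,321,180,.7);b=W(s3,447,315,180,.7);d=a-b
print("bail",a,b,(a+b)/2,np.hypot(*d[:2]),"ang",np.arctan2(d[1],d[0]),"cap",W(s3,386,283,118,.7))
print("base z0 w3",W(s3,388,225,10,.7))
print("ball",W(s2,347,122,251,1.4),"postcap",W(s2,365,30,260,1.4))
print("plate corners w3",W(s3,500,222,14,.7),W(s3,541,10,14,.7),W(s3,723,279,14,.7))
print("square tail",W(s1,198,100,20,1.4),"heeltop",W(s1,194,205,100,1.4),"z36", W(s1,195,178,36,1.4))
u=i1[120:300,220:330]; cv2.imwrite("pics/sq.png",cv2.resize(u,None,fx=3.3,fy=3.3,interpolation=cv2.INTER_CUBIC)[:,:,::-1])
v=i2[0:200,300:540]; cv2.imwrite("pics/hk.png",np.hstack([cv2.resize(u,(363,594),interpolation=cv2.INTER_CUBIC),cv2.copyMakeBorder(cv2.resize(v,(432,360),interpolation=cv2.INTER_CUBIC),0,234,0,0,0)])[:,:,::-1])
E
```

```text
bail [394.9 283.1 180. ] [412.7 227.8 180. ] [403.8 255.4 180. ] 58.068659859147225 ang 1.8823114330205324 cap [403.5 255.5 118. ]
base z0 w3 [421.7 260.1  10. ]
ball [482.3 107.9 251. ] postcap [580.8 121.6 260. ]
plate corners w3 [449.1 173.2  14. ] [631.7 187.5  14. ] [468.1 -71.3  14. ]
square tail [ 433.4 -374.5   20. ] heeltop [ 482.6 -232.9  100. ] z36 [ 476.6 -248.2   36. ]
```

View pics/hk.png

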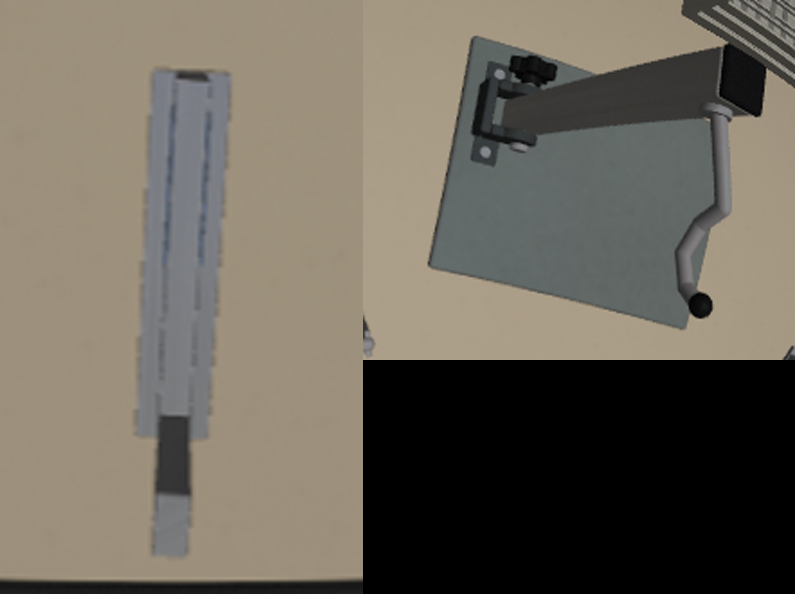

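```bash
python3 - <<'E'
from h import *; from plant import bot
import pickle
np.set_printoptions(precision=1,suppress=True)
s1,i1,s2,i2,s3,i3=pickle.load(open("pics/w.pkl","rb")); c=bot.get_calibration("wrist");t=bot.get_calibration("top"); s=bot.get_calibration("scene")
Q=lambda u,v,z:wat(c,s1,220+u/3.3,120+v/3.3,z)
tl,hl=Q(190,73,6),Q(172,438,6); print("sq tail,heel",tl,hl,np.hypot(*(hl-tl)[:2]),np.arctan2(*(hl-tl)[1::-1]),"top outer",Q(170,555,100),"inner",Q(173,493,100))
A=np.zeros((3,3));B=np.zeros(3)
for o,d in [ray(s,274,208.4),ray(t,254.4,235.4),wray(c,s2,487.2,169.4)]:
    d=d/np.linalg.norm(d);P=np.eye(3)-np.outer(d,d);A+=P;B+=P@o
ball=np.linalg.solve(A,B);print("ball",ball)
# grasp basket
q=down(.295)
bot.line_to([403,253.5,157],velocity=60,ori=q); print(bot.read_state()["tcp_pos"],bot.read_state()["contact_force"])
bot.move_gripper(55,force=20); r=bot.read_state(); print("w",r["width"],r["finger_force"],r["contact_force"],r["moment"])
bot.line_to([403,253.5,265],velocity=80); r=bot.read_state(); print("w",r["width"],r["finger_force"],r["contact_force"],r["t"])
E
```

```text
sq tail,heel [ 433.9 -370.5    6. ] [ 483.3 -230.4    6. ] 148.567267317234 1.2319856565391007 top outer [ 483.2 -231.5  100. ] inner [ 475.4 -253.7  100. ]
ball [483.4  97.2 240.5]
[403.2 253.7 157.4] [-0.7  0.3  0.4]
w 63.92412153759652 20.000053346157074 [ 0.1 -0.5  0.6] [ 0.2  0.2 -0. ]
w 64.51239756040454 19.999622404575348 [-0.1 -0.1 -3.5] 8.275
```

The basket is gripped: the opening reads 64 mm and the wrist carries 3.5 N. Next I thread the bail over the hook.

```bash
python3 - <<'E'
from h import *; from plant import bot
np.set_printoptions(precision=1,suppress=True)
q=down(.065)
bot.line_to([425,103,250],velocity=120,ori=q); 
bot.pause(.2); st=bot.read_state(); print(st["tcp_pos"])
W=bot.camera("wrist")
bot.line_to([502,104,242],velocity=50); bot.pause(.2); r=bot.read_state(); print(r["tcp_pos"],r["contact_force"],r["t"],r["width"])
S=bot.camera("scene"); T=bot.camera("top"); W2=bot.camera("wrist")
f=lambda i,u,v,w,h:cv2.resize(i[v:v+h,u:u+w],(400,300),interpolation=cv2.INTER_CUBIC)
cv2.imwrite("pics/m2.png",np.vstack([np.hstack([f(W,0,0,560,420),f(S,210,150,120,90)]),np.hstack([f(T,200,200,100,75),f(W2,120,120,320,240)])])[:,:,::-1])
E
```

```text
[425.  103.4 250. ]
[501.9 104.  242.1] [ 0.4  0.6 -2.8] 11.85 64.0641348264664
```

View pics/m2.png

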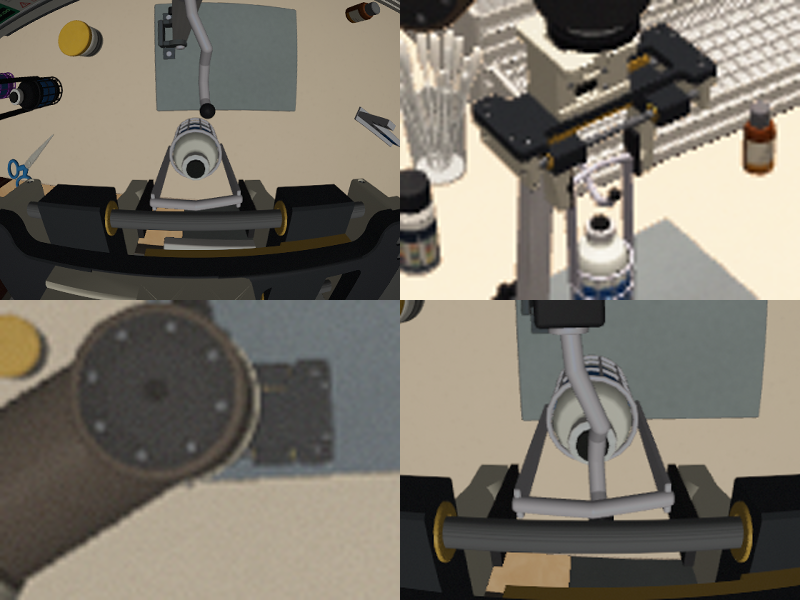

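The hook passes through the bail and the bar sits over the U. I'll check the fore-aft alignment from the wrist pixels: ball at full-frame (290,155) in the first view, bar middle at (276,284) in the second.

```bash
python3 - <<'E'
from h import *; from plant import bot
np.set_printoptions(precision=1,suppress=True)
c=bot.get_calibration("wrist"); s=bot.read_state()
s1=dict(s);s1["tcp_pos"]=np.array([425,103.4,250.])
for z in (245,251): print("ball",wat(c,s1,290,155,z),wat(c,s,120+201/1.25,120+216/1.25,z))
print("bar",wat(c,s,276,284,265),s["tcp_pos"])
E
```

```text
ball [484.7  99.6 245. ] [487.2  99.6 245. ]
ball [485.5  99.9 251. ] [490.9 100.  251. ]
bar [504.6 103.5 265. ] [502.  104.  242.1]
```

```bash
python3 - <<'E'
from h import *; from plant import bot
np.set_printoptions(precision=1,suppress=True)
bot.line_to([504,102,225],velocity=40)
z=220
while z>=202:
    bot.line_to([504,102,z],velocity=20); r=bot.read_state(); print(z,r["contact_force"])
    if r["contact_force"][2]>0: break
    z-=3
bot.pause(.2); bot.move_gripper(88); bot.pause(.5); r=bot.read_state(); print(r["width"],r["contact_force"],r["t"])
bot.line_to([504,102,300],velocity=70); bot.pause(.3)
S=bot.camera("scene"); W2=bot.camera("wrist"); print(bot.read_state()["t"])
f=lambda i,u,v,w,h:cv2.resize(i[v:v+h,u:u+w],(400,300),interpolation=cv2.INTER_CUBIC)
cv2.imwrite("pics/m3.png",np.hstack([f(S,200,150,160,120),f(W2,0,0,560,420)])[:,:,::-1])
E
```

```text
220 [-0.1 -0.8 -2.5]
217 [ 0.3 -0.1 -2.7]
214 [ 0.1  0.4 -3.1]
211 [ 0.9  0.3 -3.1]
208 [ 1.   0.7 -2.6]
205 [-3.4 -1.1  9.7]
88.12428032095083 [ 0.4  0.2 -0.2] 15.825
17.7333
```

View pics/m3.png

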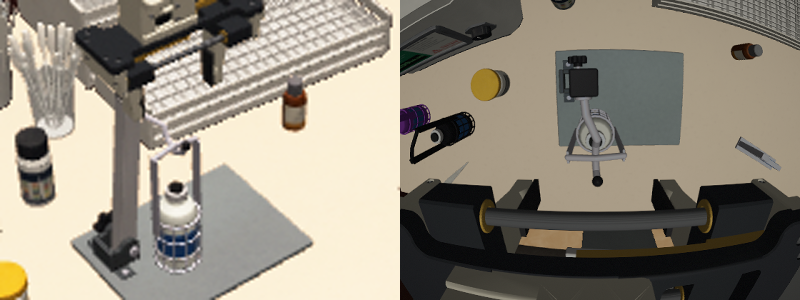

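The basket hangs on the hook and is released, upright over the plate. I'll refine the plate pose from this wrist view, with corners at (155,50), (283,52), (286,146) and (157,145), then pick up the square.

```bash
python3 - <<'E'
from h import *; from plant import bot
np.set_printoptions(precision=3,suppress=True)
c=bot.get_calibration("wrist"); s=bot.read_state()
W2=[wat(c,s,u*1.4,v*1.4,14)[:2] for u,v in [(155,50),(283,52),(286,146),(157,145)]]
t=bot.get_calibration("top"); T=[at(t,u*.7,v*.7,14)[:2] for u,v in [(337,280),(431,276),(434,348),(341,351)]]
M=np.array([[95,125],[95,-125],[-95,-125],[-95,125.]])
for D in (W2,T):
    D=np.array(D);m=D.mean(0);E=D-m;th=np.arctan2((M[:,0]*E[:,1]-M[:,1]*E[:,0]).sum(),(M*E).sum());print(m,th,"\n",E@np.array([[np.cos(th),-np.sin(th)],[np.sin(th),np.cos(th)]]))
bot.move_ptp([460,-120,320],down(-1.6)) ; bot.move_ptp([447.7,-332.7,200],down(1.235+np.pi))
bot.move_gripper(60); bot.line_to([447.7,-332.7,90],velocity=120); bot.pause(.2)
s=bot.read_state();W=bot.camera("wrist"); print(s["tcp_pos"],s["t"])
import pickle; pickle.dump((s,W),open("pics/sq.pkl","wb"))
# predicted grip leg points drawn
I=W.copy()
for d,z in [(150,36),(132,36),(108,36),(84,36)]:
    p=[483.3-d*np.cos(1.235),-230.7-d*np.sin(1.235),z]; u=wproj(c,s,p); cv2.circle(I,(int(u[0]),int(u[1])),2,(255,0,0),-1)
cv2.imwrite("pics/sq2.png",cv2.resize(I,(800,600))[:,:,::-1])
E
```

```text
[552.13   54.034] 0.08415951411100447 
 [[  95.345  125.937]
 [  93.969 -120.579]
 [ -98.041 -136.007]
 [ -91.272  130.648]]
[549.424  53.939] 0.06707904052543717 
 [[  96.02   127.393]
 [  96.183 -125.812]
 [ -97.385 -124.896]
 [ -94.818  123.315]]
[ 448.07 -332.84   90.7 ] 21.8083
```

View pics/sq2.png

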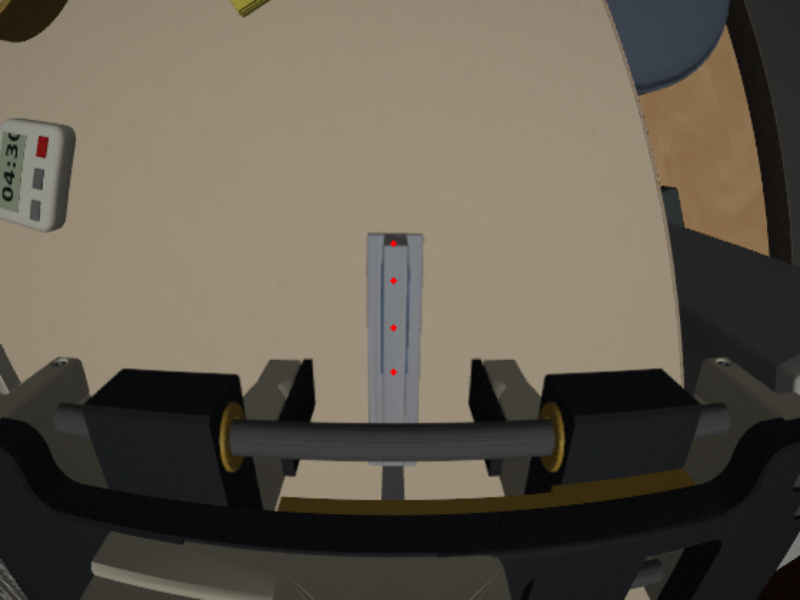

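The predicted points lie on the leg's midline, at columns 393–396. I'll grip the square and carry it to just in front of the post.

```bash
cat >> h.py <<'E'
TH=.07; C=np.array([550.5,54.]); RM=np.array([[np.cos(TH),-np.sin(TH)],[np.sin(TH),np.cos(TH)]])
L=lambda x,y,z:[*(C+RM@[x,y]),z]
QS=down(TH-np.pi/2)
E
python3 - <<'E'
from h import *; from plant import bot
np.set_printoptions(precision=2,suppress=True)
bot.line_to([447.9,-332.7,9],velocity=60); print(bot.read_state()["tcp_pos"],bot.read_state()["contact_force"])
bot.move_gripper(5,force=55); r=bot.read_state(); print("w",r["width"],r["finger_force"],r["contact_force"],r["tcp_pos"])
bot.line_to([447.9,-332.7,70],velocity=80); bot.pause(.2); r=bot.read_state(); print(r["width"],r["contact_force"],r["moment"],r["t"])
bot.line_to(L(35,-115,70),velocity=130,ori=QS)
bot.line_to(L(35,-75,45),velocity=80)
z=30
bot.line_to(L(35,-75,z),velocity=50); bot.pause(.3); f0=bot.read_state()["contact_force"]; print("f0",f0)
while z>16:
    z-=1; bot.line_to(L(35,-75,z),velocity=15); bot.pause(.1); f=bot.read_state()["contact_force"]; print(z,f,bot.read_state()["tcp_pos"][2])
    if f[2]-f0[2]>5: break
S=bot.camera("scene"); W=bot.camera("wrist"); r=bot.read_state();print(r["t"],r["moment"],r["width"],np.array(L(35,-75,z))-r["tcp_pos"])
f=lambda i,u,v,w,h:cv2.resize(i[v:v+h,u:u+w],(400,300),interpolation=cv2.INTER_CUBIC)
cv2.imwrite("pics/m4.png",np.hstack([f(S,200,150,160,120),f(W,0,0,560,420)])[:,:,::-1])
E
```

```text
[ 448.2  -332.79    9.39] [0.19 0.46 0.34]
w 11.564794174958253 54.999924302101135 [-0.21  0.28  0.69] [ 447.71 -332.64    8.97]
11.713166358036274 [-0.27  0.56 -3.38] [-0.05  0.11  0.01] 25.3
f0 [-0.67 -0.06 -2.46]
29 [ 0.29 -0.26 -2.94] 29.022161066310126
28 [ 0.11  0.18 -2.85] 27.94889767731385
27 [-0.39  0.02 -2.11] 26.977666181027598
26 [-0.26  0.4  -2.33] 25.983974803078922
25 [ 0.2   0.5  -2.53] 24.986229824883612
24 [-0.28 -0.41 -3.29] 23.955982387045825
23 [ 0.37 -0.25 -1.66] 23.05922674469784
22 [-2.94  0.37  6.6 ] 22.967999525178126
32.2333 [ 0.22  1.19 -0.05] 11.781535215826809 [-0.16 -0.03 -0.97]
```

View pics/m4.png

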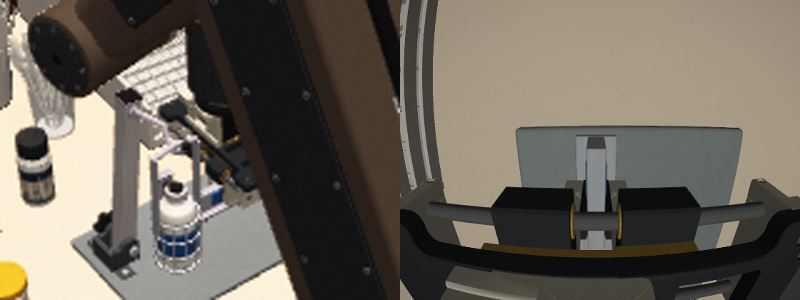

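The left half shows the basket hanging and the post leaning. In the right half, the plate's -y corners are at about (117,128) and (342,128) and the square's tail is at (196,137). I'll check that against the plate frame, then push in.

```bash
python3 - <<'E'
from h import *; from plant import bot
np.set_printoptions(precision=2,suppress=True)
c=bot.get_calibration("wrist"); s=bot.read_state()
a,b=[wat(c,s,u*1.4,v*1.4,14)[:2] for u,v in [(117,128),(342,128)]]
tl=wat(c,s,196*1.4,137*1.4,20)[:2]
loc=lambda p:RM.T@(p-C)
print("corners local (95,-125),(-95,-125)?",loc(a),loc(b),np.hypot(*(a-b)),"yaw",np.arctan2(*(a-b)[::-1]),"tail exp (35,-117)",loc(tl))
x=-75.; f0=s["contact_force"]
while x<-36:
    x+=3 if x<-52 else 1; bot.line_to(L(35,x,22),velocity=25); bot.pause(.1)
    r=bot.read_state(); f=RM.T@r["contact_force"][:2]; print(x,f,r["contact_force"][2],loc(r["tcp_pos"][:2]),r["moment"])
    if f[1]<-7: break
print(bot.read_state()["t"])
E
```

```text
corners local (95,-125),(-95,-125)? [  93.36 -122.6 ] [ -88.87 -124.65] 182.24059576034384 yaw 0.0812182848084138 tail exp (35,-117) [  33.62 -116.74]
-72.0 [-1.7  -1.92] 6.600162338914979 [ 35.5  -72.18] [-0.63  0.81  0.02]
-69.0 [-1.29 -1.67] 6.46657849470942 [ 35.7  -69.24] [-0.88  0.49 -0.  ]
-66.0 [-0.98 -3.22] 6.287457387820708 [ 35.77 -66.26] [-0.87  0.39  0.04]
-63.0 [-0.41 -1.85] 5.817763812763122 [ 35.82 -63.23] [-0.84  0.34  0.  ]
-60.0 [-0.16 -1.92] 6.043967741986005 [ 35.83 -60.26] [-0.93  0.29  0.04]
-57.0 [ 0.25 -4.21] 6.020634272733652 [ 35.81 -57.27] [-0.93  0.27  0.04]
-54.0 [-0.43 -3.32] 6.611933261416366 [ 35.84 -54.22] [-0.95  0.31  0.03]
-51.0 [-0.16 -2.95] 5.92720855971752 [ 35.81 -51.27] [-0.96  0.3   0.06]
-50.0 [-0.61 -3.9 ] 6.421228850636536 [ 35.81 -50.42] [-1.19  0.23  0.03]
-49.0 [-0.83 -4.13] 5.600280674539529 [ 35.81 -49.44] [-1.34  0.18 -0.04]
-48.0 [ 0.1  -4.09] 5.879240988700968 [ 35.78 -48.47] [-1.43  0.19  0.05]
-47.0 [-0.07 -3.8 ] 6.196613833213463 [ 35.8 -47.5] [-1.48  0.12  0.  ]
-46.0 [-1.25 -4.44] 6.075693553854095 [ 35.8 -46.5] [-1.49  0.18  0.08]
-45.0 [ 0.36 -3.99] 7.011864315311159 [ 35.8  -45.51] [-1.52  0.23  0.04]
-44.0 [-0.52 -4.42] 6.6201983412382726 [ 35.76 -44.58] [-1.63  0.04  0.08]
-43.0 [ 0.65 -4.74] 5.536281893360609 [ 35.74 -43.7 ] [-1.88  0.08  0.03]
-42.0 [-0.14 -5.46] 5.669323006862465 [ 35.72 -42.76] [-1.97  0.09  0.03]
-41.0 [-0.51 -5.87] 5.4659371618848045 [ 35.73 -41.74] [-1.99  0.14  0.  ]
-40.0 [-0.56 -5.99] 5.6556153259260915 [ 35.7  -40.76] [-1.94  0.13  0.05]
-39.0 [-0.92 -5.83] 6.388694232595309 [ 35.69 -39.72] [-1.9   0.14 -0.05]
-38.0 [-0.96 -5.46] 6.085776018057735 [ 35.69 -38.73] [-1.82  0.14  0.06]
-37.0 [-0.9  -5.86] 5.87079193913652 [ 35.69 -37.7 ] [-1.84  0.08  0.04]
-36.0 [ 0.47 -6.85] 5.395227645145337 [ 35.66 -37.01] [-2.47 -0.03  0.05]
40.4167
```

```bash
python3 - <<'E'
from h import *; from plant import bot
np.set_printoptions(precision=2,suppress=True)
loc=lambda p:RM.T@(p-C)
x=-36.
while x<-28:
    x+=.5; bot.line_to(L(35,x,22),velocity=25); bot.pause(.15)
    r=bot.read_state(); f=RM.T@r["contact_force"][:2]; print(x,f,r["contact_force"][2],loc(r["tcp_pos"][:2]),r["tcp_pos"][2],r["moment"])
    if f[1]<-16: break
S=bot.camera("scene"); T=bot.camera("top");r=bot.read_state(); print(r["t"],r["width"])
f=lambda i,u,v,w,h:cv2.resize(i[v:v+h,u:u+w],(400,300),interpolation=cv2.INTER_CUBIC)
np.save("pics/S5.npy",S)
cv2.imwrite("pics/m5.png",np.hstack([f(S,210,170,96,72),f(T,200,180,120,90)])[:,:,::-1])
E
```

```text
-35.5 [ 1.05 -9.57] 6.077204261501826 [ 35.65 -36.98] 22.956056752221542 [-3.42 -0.37 -0.01]
-35.0 [  1.25 -11.94] 5.279430042803606 [ 35.63 -36.94] 22.93801881365382 [-4.35 -0.68  0.06]
-34.5 [  2.   -16.15] 5.991730596855316 [ 35.58 -36.93] 22.940750873706914 [-5.29 -0.92 -0.01]
41.7167 11.825558265283101
```

View pics/m5.png

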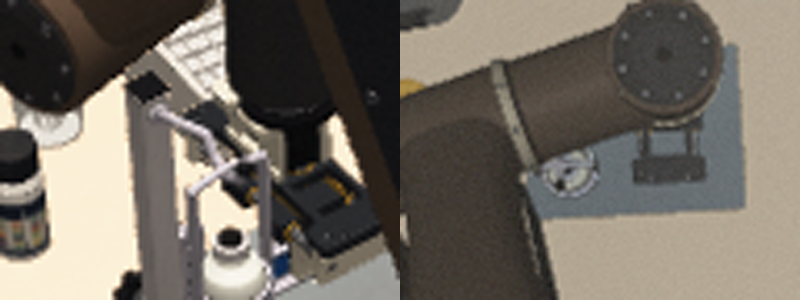

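```bash
python3 - <<'E'
from h import *; from plant import bot
np.set_printoptions(precision=2,suppress=True)
s=bot.get_calibration("scene"); S=np.load("pics/S5.npy"); S0=np.load("pics/scene0.npy")
loc=lambda p:RM.T@(p[:2]-C)
print("cap local now",loc(at(s,246,190.4,260)),"start",loc(at(s,251.6,188,260)),"exp upright (35,80)")
I=cv2.resize(S[165:255,225:285],None,fx=6.6,fy=6.6,interpolation=cv2.INTER_CUBIC)
J=I.copy()
for ang,col in ((0,(255,0,0)),(.04,(0,200,0))):
  for dx in (-12,12):
    P=[]
    for h in (26,226):
        y0=-12*np.cos(ang)-h*np.sin(ang); z=h*np.cos(ang)-12*np.sin(ang)+34
        u=proj(s,L(35+dx,80+y0,z)); P.append(tuple(int(v) for v in (u-[225,165]+.5)*6.6-.5))
    cv2.line(J,P[0],P[1],col,1)
cv2.imwrite("pics/m6.png",np.hstack([I,J])[:,:,::-1]); print(I.shape)
E
```

```text
cap local now [30.64 77.86] start [30.24 58.91] exp upright (35,80)
(594, 396, 3)
```

View pics/m6.png

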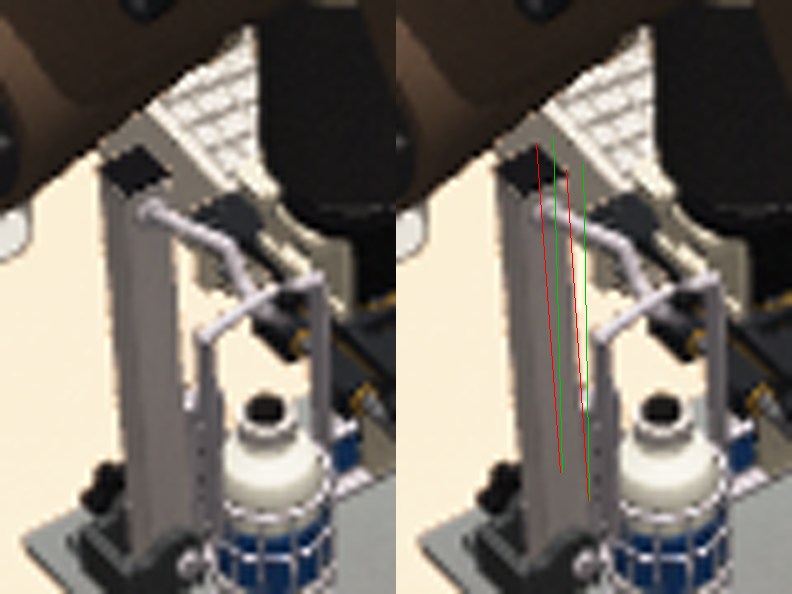

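The post's edge runs parallel to the predicted upright line, from about (172,175) to (190,480). The square's upright lies against the post with its tip near (190,400), and the basket hangs free. I'm handing the job in.

```bash
python3 - <<'E'
from plant import bot
bot.pause(.8); r=bot.read_state(); print(r["t"],r["contact_force"],r["width"],r["finger_force"]); print(bot.close_job())
E
```

```text
42.5167 [  3.29058376 -15.07566097   4.62865318] 11.982096664638867 55.001662373542786
the job is handed in; nothing more can be done
None
```

The job is handed in at 42.5 s: the basket hangs on the hook, the post looks upright in the last camera view, and the arm is still pressing the gripped square into the corner with about 15 N; the judge's result was not shown.

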